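# Set up the scan camera tripod and hold its mast up

### The job

Get the little scan-camera tripod ready on the packing bench: first swing its folded third leg out until it clicks into its end position. Then squeeze the button in the side of the handle on top of the mast and, keeping it pressed, pull the mast straight up past the first stop to the second stop, and finish while still holding it there, fully extended with the button in (nothing locks it at the second stop and it sinks if let go). Leave the goods and other loose things on the bench undisturbed.

Things in the scene. Friction and masses are not known exactly. Their poses are not given: they have to be found in the camera images.
- stand: The tripod, screwed to the bench at a place and yaw that vary; its frame is on the bench under the upright tube's axis (z up). A black round foot (72 mm wide), an upright aluminium tube of 36 mm diameter with a black collar (46 mm wide) at its upper end, 155 mm above the bench. Two fixed legs, 154 mm long and 12 mm high, point 45 degrees either side of its +x. The folded third leg points along its +y (within 0.35 rad), and its place when out is along -x.
- leg (a joint): Angle of the third leg about the tube's axis, rad: 0 = along the stand's +y (folded), grows counter-clockwise seen from above to 1.57 = along the stand's -x (out, at its end stop). It starts between 0 and 0.35, turns stiffly (about 0.5 N at the knob) and stays where it is left, until about 1.2 rad, where a spring detent resists; about 4 N sideways at the knob pushes it over the crest at 1.40, after which the detent pulls it to the end stop and keeps it there.
- leg_knob (a point): Middle of the part to grip of the upright black round knob at the end of the third leg: a cylinder of 18 mm diameter from 30 mm to 75 mm above the bench; this point is 55 mm above the bench and 150 mm from the tube's axis, on the leg's line. It moves in a level arc about the tube's axis. The leg's bar is 18 mm wide and its top is 30 mm above the bench; the round foot under the knob is 24 mm wide.
- mast (a joint): Height by which the inner mast is pulled out, m: 0 = pushed in (start), 0.060 = first stop, 0.120 = second stop (hard end of travel). At rest, and again at the first stop, a catch blocks the mast unless the button is in. With the button in it moves freely up and down, weight about 3 to 5 N plus 1 N of friction; at the second stop there is no catch.
- mast_handle (a point): Centre of the black block handle on top of the mast, on the tube's axis: 34 mm along the stand's x, 40 mm along the stand's y, 44 mm high (from 173 to 217 mm above the bench at the start; this point at 195 mm, higher by the mast's joint value). Grip it from above across its +y and -y faces (46.5 mm over the button). Under it and towards the stand's +x sticks out the grey camera (45 x 60 x 30 mm, its top 181 mm above the bench at the start, from 41 to 87 mm from the axis).
- button_face (a point): Centre of the outer face of the round button (16 mm diameter, 6.5 mm proud) in the middle of the handle's +y face; it is pressed towards the stand's -y. A gripper that closes on the two faces squeezes it in.
- button (a joint): How far the button is pressed, m: 0 = out, 0.006 = fully in (nearly flush). A spring needs 3 N to begin and 8 N fully in; the catch is free from 0.004.
- can: A tin can with a white label, 66 mm wide and 100 mm high, near the stand, on its -y side. Leave alone. Origin: centre of its underside.
- tea_box: A small cardboard box, 50 x 70 x 60 mm high, between the two fixed legs. Leave alone. Origin: centre of its underside.
- tape_roll: A cardboard tape roll lying flat, 100 mm wide and 48 mm high, beyond the folded leg. Leave alone. Origin: centre of its underside.
- marker: A black marker lying on the bench beyond the can, 16 mm thick and 136 mm long, along the stand's x. Leave alone. Origin: centre of its underside.
- bottle: A glass bottle, 60 mm wide, 190 mm high. Leave alone. Origin: centre of its underside.
- jar: A jar, 70 mm wide, 100 mm high. Leave alone. Origin: centre of its underside.
- carton: A paper carton, 60 x 60 x 130 mm high. Leave alone. Origin: centre of its underside.

How it is judged:
By the outcome, as a careful person would: the job done as asked, in the order asked, and still so for the second after the job is handed in, while the arm keeps its last pose, push and grip.
It also fails if it takes over 56 s, if anything falls off the work surface, if the arm or the gripper's body presses on something with over 40 N, if the wrist force passes 120 N, or if a joint passes its speed limit or range.

### The arm

A 7-joint arm with a two-finger parallel gripper is mounted at the origin on the work surface. World frame = base frame: x ahead of the robot, y to its left, z up, the work surface at z = 0. Lengths are in m, angles in rad, forces in N, time in s.
With the tool pointing down it reaches from about 0.4 to 0.9 m from the base axis. Payload 5.5 kg.
Tool frame: the origin (TCP) lies midway between the tips of the shut fingers; the grasp point (between the pads) lies 19 mm behind it (ctrl.tcp_to_grasp is the x of the grasp point in the tool frame, in m); x points along the fingers, z is the direction in which the jaws open and shut, and the axes are right-handed (so a half turn about x gives the same grasp; the last joint's range is limited). The gripper opens to 92 mm and grips with 3 to 60 N. Pads are 19 mm wide; open, the fingers measure 130 mm over their backs; the gripper's body (75 mm by 190 mm) begins 47 mm behind the grasp point.
Start: joints at [1.552, 0.501, -0.427, 1.55, 0.221, 1.138, -0.21], TCP at [0.181, -0.624, 0.227] pointing down, gripper open.
Joint ranges: [-2.88, 2.88], [-0.31, 2.03], [-1.54, 1.56], [0.2, 2.42], [-1.41, 4.55], [0.19, 2.02], [-2.57, 2.57]. Speed limits (rad/s): [2.57, 2.57, 3.14, 3.14, 3.14, 3.14, 3.14].

### API

Orientations are given as a unit quaternion [w, x, y, z].
In Python, from rig import ctrl gives the robot as it stands. Calls block until the motion is done:
- ctrl.move_to(position, orientation): joint-space move of the TCP to a pose.
- ctrl.move_straight(position, rot=None, v=0.15, threshold=None): straight line of the TCP; rot=None keeps the orientation; v is the mean speed in m/s. With threshold (N) it stops when the force on the tool has changed by that much, and returns True; else False.
- ctrl.goto_joints(angles): joint-space move.
- ctrl.ungrasp() and ctrl.grab(): open the fingers fully, or close them until they stop; the grip force is fixed at half the most.
- ctrl.sleep(seconds).
- ctrl.solve_ik(position, orientation): joint angles nearest the present ones, or None.
- ctrl.read_state(): the state.
- ctrl.grab_frame(name): name is "scene" or "top" or "wrist"; returns the picture (400x640x3 uint8, red, green, blue); there is no depth.
- ctrl.get_calibration(name): a dict with "K" (3x3 intrinsics, pixels), "dist_coeffs" ([k1, k2, p1, p2, k3] as OpenCV has them; the pictures are not rectified), "rvec" (rotation vector, rad) and "tvec" (3), from world to camera coordinates, as OpenCV has them; the wrist camera has in their place "tool_from_camera" (4x4, takes a point from camera to tool coordinates, whose origin is the TCP and whose axes are the tool frame's). Camera axes: x right, y down, z forward; pixel columns grow to the right and rows downward; lengths in m; the calibration is good to about 2 mm. A picture is of the moment at which its call begins: read the wrist's pose just before it. get_calibration takes no time and is no camera call.
A pose or a line that the arm cannot do raises ctrl.Unreachable and nothing moves.
- ctrl.close_job(): hands the job in, once; it reports no verdict.
Trained networks look in the newest picture that a camera, given by its name, has taken for a name from the list of things; names that differ only in an ending like _2 or _b are one class to them, and where a whole thing is asked for, a point or a joint stands for the part that bears it (a point fixed in the world has none). Each returns a list of dicts, best first, with "p" (0 to 1); they miss things now and then, are a little off and sometimes report something else, mostly with a low value. They report only what shows in the picture. A call takes as long as a camera call.
- ctrl.boxes_of(camera, label): "rect" ([left, top, width, height] in pixels, round what is visible of it).
- ctrl.landmark_of(camera, label): "location" ([column, row] in pixels: a listed point, or the origin of a listed thing).
The state is a dict: "time": time; "joints": joint angles; "qvel": joint speeds; "joint_torque": joint torques, N m; "position": TCP position; "tool_rot": TCP orientation; "wrist_force": force on the tool from outside, world axes, zero at the start; "ft_torque": the same for the moment, N m; "width": opening from 0.0 (shut) to 1.0 (fully open).
Only numpy, scipy, OpenCV 4.12 (cv2) and the standard library are available. Lean on these libraries where they do the work, as an engineer would, in place of code of your own. Each camera call takes 0.05 s, during which the arm holds its last target.

## Working session

There is one attempt and no reset: what is moved stays moved. The work goes in short steps, each a Python script; the robot and the scene stay as the last script left them, time stands still between calls to the robot, and variables do not carry over. Pictures are saved under pics/ and viewed, and the job is handed in when it is done.

```bash
ls; mkdir -p pics; cat > h.py <<'E'
import numpy as np, cv2
from rig import ctrl
from scipy.spatial.transform import Rotation as R
def q2R(q): return R.from_quat([q[1],q[2],q[3],q[0]]).as_matrix()
def R2q(M):
    q=R.from_matrix(M).as_quat(); return [float(q[3]),float(q[0]),float(q[1]),float(q[2])]
def down(a):
    # tool x down, tool z (jaw dir) horizontal at world angle a
    x=np.array([0,0,-1.]);z=np.array([np.cos(a),np.sin(a),0]);return np.column_stack([x,np.cross(z,x),z])
def snap(n,f=None):
    s=ctrl.read_state(); im=ctrl.grab_frame(n)
    if f: cv2.imwrite('pics/'+f,im[:,:,::-1])
    return s,im
def cam(n,s=None):
    c=ctrl.get_calibration(n);K=np.array(c['K']);d=np.array(c['dist_coeffs'])
    if 'rvec' in c:
        Rm=cv2.Rodrigues(np.array(c['rvec'],float))[0];t=np.array(c['tvec'],float).ravel()
    else:
        T=np.array(c['tool_from_camera']);W=np.eye(4);W[:3,:3]=q2R(s['tool_rot']);W[:3,3]=s['position']
        M=np.linalg.inv(W@T);Rm=M[:3,:3];t=M[:3,3]
    return K,d,Rm,t
def ray(c,uv):
    K,d,Rm,t=c
    p=cv2.undistortPoints(np.array([[uv]],float),K,d)[0,0]
    v=Rm.T@np.array([p[0],p[1],1]);return -Rm.T@t,v/np.linalg.norm(v)
def atz(c,uv,z):
    o,v=ray(c,uv);return o+v*(z-o[2])/v[2]
def tri(rs):
    A=np.zeros((3,3));b=np.zeros(3)
    for o,v in rs:
        P=np.eye(3)-np.outer(v,v);A+=P;b+=P@o
    p=np.linalg.solve(A,b);return p,[float(np.linalg.norm((np.eye(3)-np.outer(v,v))@(p-o))) for o,v in rs]
def proj(c,X):
    K,d,Rm,t=c;return cv2.projectPoints(np.array(X,float).reshape(-1,3),cv2.Rodrigues(Rm)[0],t,K,d)[0][:,0]
E
python3 - <<'E'
from h import *
for n in ['scene','top','wrist']:
    s,im=snap(n,n+'0.png'); c=cam(n,s)
    print(n,-c[2].T@c[3])
    for l in ['leg_knob','mast_handle','button_face','stand','can','tea_box','tape_roll','marker','bottle','jar','carton']:
        r=ctrl.landmark_of(n,l)[:2]
        print(l,[(np.round(x['location'],1).tolist(),round(x['p'],2)) for x in r])
print(s)
E
```

```text
pics
scene [1.21454872 0.17734665 0.94207017]
leg_knob [([336.9, 251.5], 0.73), ([452.9, 217.9], 0.29)]
mast_handle [([288.3, 206.1], 0.97)]
button_face [([337.1, 256.1], 0.52), ([298.8, 205.6], 0.46)]
stand [([286.6, 243.7], 0.79)]
can [([244.7, 215.6], 0.61)]
tea_box [([258.0, 288.0], 0.91)]
tape_roll [([389.7, 278.1], 0.95)]
marker [([233.2, 207.6], 0.55)]
bottle [([428.0, 186.8], 0.93), ([296.1, 208.7], 0.66)]
jar [([232.4, 161.0], 0.78)]
carton [([453.1, 221.2], 0.96), ([244.0, 217.7], 0.65)]
top [0.3036168  0.01213697 1.22731063]
leg_knob [([280.2, 158.9], 0.94)]
mast_handle [([339.4, 154.7], 0.76)]
button_face []
stand [([336.5, 171.5], 0.65)]
can [([399.5, 201.0], 0.84)]
tea_box [([351.9, 123.7], 0.97)]
tape_roll [([281.1, 157.8], 0.65), ([232.8, 166.0], 0.61)]
marker [([418.9, 211.6], 0.61)]
bottle [([206.6, 300.5], 0.89)]
jar [([459.6, 279.3], 0.75)]
carton [([174.8, 258.7], 0.72)]
wrist [ 0.24614931 -0.60594934  0.38363413]
leg_knob []
mast_handle []
button_face []
stand []
can []
tea_box []
tape_roll []
marker []
bottle []
jar [([179.1, 34.6], 0.7)]
carton []
{'time': 1.2, 'joints': array([ 1.5521829 ,  0.50089336, -0.42700375,  1.55041201,  0.22083341,
        1.13832459, -0.21027864]), 'qvel': array([ 3.08320949e-05,  1.86755574e-04, -6.27321725e-04, -1.76084316e-03,
       -6.46595037e-04,  4.03082349e-05, -4.72658949e-04]), 'joint_torque': array([-6.93099300e-04, -5.66454720e+01, -5.81031695e+00, -2.79506332e+01,
       -6.64806180e-02,  2.06958043e-02, -2.32675063e-05]), 'position': array([ 0.18078633, -0.62433962,  0.22672816]), 'tool_rot': array([ 0.565278  ,  0.42480552,  0.56528174, -0.42480303]), 'wrist_force': array([-0.94227896, -0.02436995,  0.44420278]), 'ft_torque': array([-0.05693945,  0.02218676,  0.008632  ]), 'width': 1.0007200279215978}
```

View images.

View pics/scene0.png

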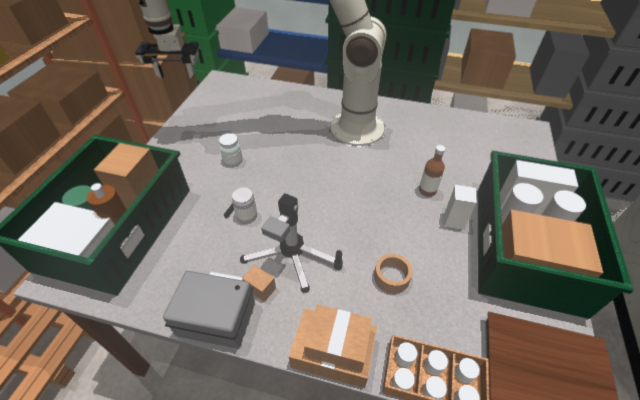

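View pics/top0.png

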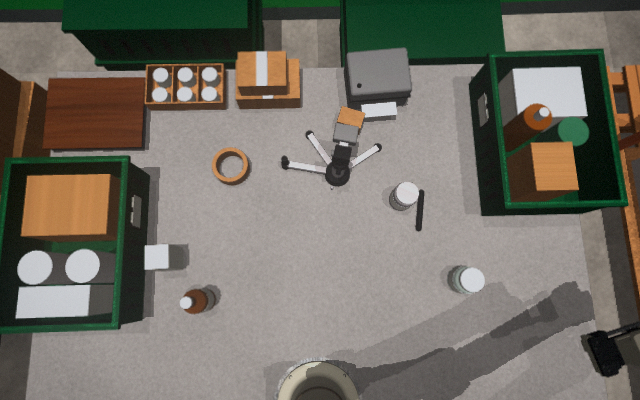

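```bash
python3 - <<'E'
from h import *
cs,ct=cam('scene'),cam('top')
for n,a,b in [('knob',(336.9,251.5),(280.2,158.9)),('handle',(288.3,206.1),(339.4,154.7)),('stand',(286.6,243.7),(336.5,171.5)),('can',(244.7,215.6),(399.5,201)),('tea',(258,288),(351.9,123.7)),('tape',(389.7,278.1),(232.8,166)),('marker',(233.2,207.6),(418.9,211.6)),('bottle',(428,186.8),(206.6,300.5)),('jar',(232.4,161),(459.6,279.3)),('carton',(453.1,221.2),(174.8,258.7))]:
    p,e=tri([ray(cs,a),ray(ct,b)]);print(n,p.round(3),np.round(e,4))
E
```

```text
knob [0.642 0.078 0.077] [0.0056 0.0056]
handle [ 0.615 -0.069  0.191] [0.0005 0.0005]
stand [ 0.618 -0.078  0.021] [0.0053 0.0053]
can [ 0.533 -0.253 -0.006] [0.0012 0.0012]
tea [ 0.765 -0.121  0.   ] [0.0035 0.0035]
tape [0.644 0.225 0.005] [0.0011 0.0011]
marker [ 0.502 -0.309 -0.018] [0.0005 0.0005]
bottle [0.269 0.295 0.012] [0.006 0.006]
jar [ 0.307 -0.399 -0.005] [0.0034 0.0034]
carton [ 0.384  0.388 -0.003] [0.0046 0.0046]
```

```bash
python3 - <<'E'
from h import *
print(np.round(ctrl.get_calibration('wrist')['tool_from_camera'],3))
a=np.deg2rad(73)
for sgn in (a,a-np.pi):
  print(ctrl.solve_ik([0.57,-0.03,0.38],R2q(down(sgn))))
try:
  s=ctrl.read_state()
  ctrl.move_straight([0.25,-0.5,0.38],v=0.3)
  q=ctrl.solve_ik([0.57,-0.03,0.38],R2q(down(a))); q2=ctrl.solve_ik([0.57,-0.03,0.38],R2q(down(a-np.pi)))
  print(q,q2)
except Exception as e: print(repr(e))
print(ctrl.read_state()['time'],ctrl.read_state()['joints'])
E
```

```text
[[ 0.    -0.257  0.966 -0.157]
 [ 0.001 -0.966 -0.257  0.068]
 [ 1.     0.     0.     0.001]
 [ 0.     0.     0.     1.   ]]
[ 0.88903083  0.45202535 -1.22539495  1.53135583  0.42641318  1.45825866
  0.92185897]
[ 0.8442689   0.4086208  -1.13324301  1.53240998  0.37163353  1.43737779
 -2.17439995]
[ 0.90414956  0.47069505 -1.2606529   1.53101418  0.44911842  1.46776243
  0.90310534] [ 0.80621303  0.38062951 -1.06393751  1.53335197  0.33449116  1.4248203
 -2.14361715]
2.65 [ 1.48207761  0.229867   -0.50801849  1.57417373  0.11419257  1.36876471
 -0.32850445]
```

```bash
python3 - <<'E'
from h import *
a=np.deg2rad(73)
LS=['leg_knob','mast_handle','button_face','stand']
D={l:[] for l in LS}
def look(f):
    s,im=snap('wrist',f); c=cam('wrist',s)
    for l in LS:
        r=ctrl.landmark_of('wrist',l)[:2]
        print(l,[(np.round(x['location'],1).tolist(),round(x['p'],2)) for x in r])
        if r and r[0]['p']>.4: D[l].append(ray(c,r[0]['location']))
ctrl.move_to([0.57,0.03,0.38],R2q(down(a))); look('w1.png')
ctrl.move_straight([0.60,-0.05,0.40],v=0.25); look('w2.png')
for l in LS:
    if len(D[l])>1: p,e=tri(D[l]);print(l,p.round(4),np.round(e,4))
print(ctrl.read_state()['time'])
E
```

```text
leg_knob [([363.5, 199.9], 0.56)]
mast_handle [([261.8, 237.4], 0.78)]
button_face [([280.0, 238.1], 0.4)]
stand [([283.9, 199.0], 0.65), ([279.5, 236.3], 0.57)]
leg_knob [([399.3, 166.1], 0.59), ([314.2, 172.2], 0.59)]
mast_handle [([315.1, 197.9], 0.96)]
button_face [([329.9, 195.6], 0.44)]
stand [([314.9, 173.1], 0.79), ([313.5, 194.6], 0.57)]
leg_knob [0.6359 0.0771 0.0697] [0.0023 0.0023]
mast_handle [ 0.6144 -0.069   0.1938] [0.0023 0.0023]
stand [ 0.6192 -0.0762 -0.0457] [0.0003 0.0003]
5.8667
```

View pics/w1.png

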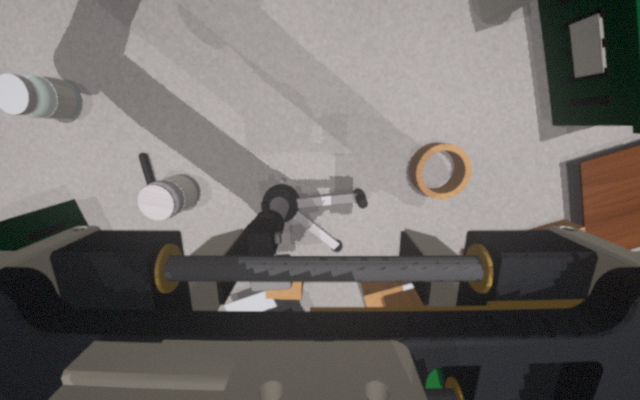

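View pics/w2.png

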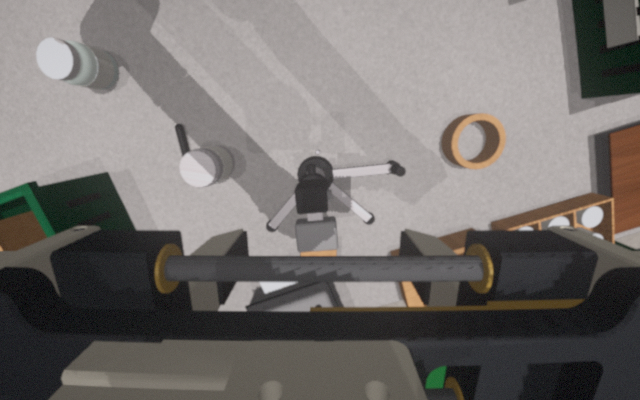

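```bash
python3 - <<'E'
import cv2
a=cv2.imread('pics/w2.png')[130:255,230:430]; a=cv2.resize(a,None,fx=4,fy=4,interpolation=cv2.INTER_CUBIC)
cv2.imwrite('pics/w2z.png',a)
a=cv2.imread('pics/top0.png')[100:200,265:425]; cv2.imwrite('pics/topz.png',cv2.resize(a,None,fx=5,fy=5,interpolation=cv2.INTER_CUBIC))
a=cv2.imread('pics/scene0.png')[180:305,220:380]; cv2.imwrite('pics/scenez.png',cv2.resize(a,None,fx=4,fy=4,interpolation=cv2.INTER_CUBIC))
E
```

```text
(no output)
```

View pics/w2z.png

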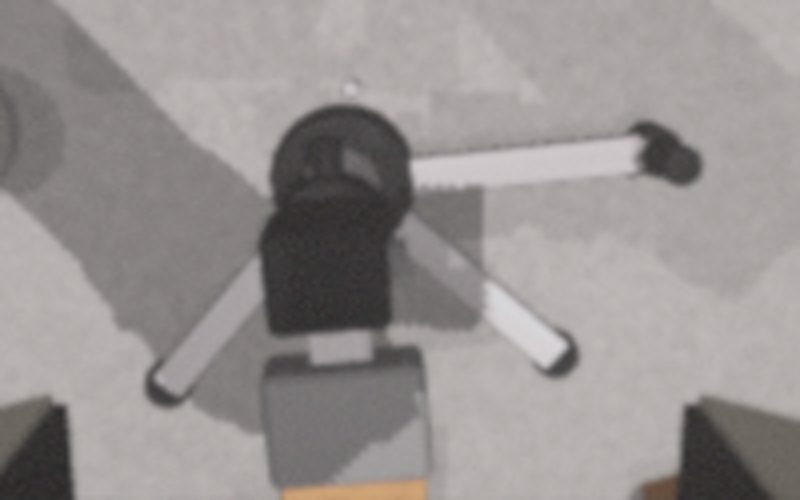

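View pics/topz.png

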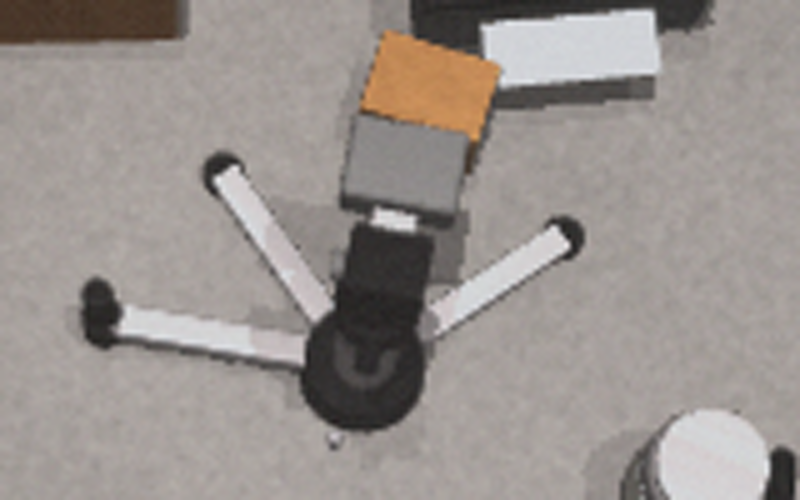

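View pics/scenez.png

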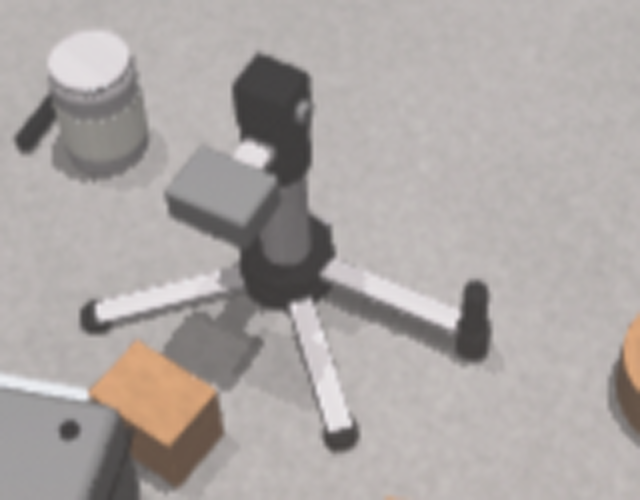

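```bash
cat > fit.py <<'E'
from h import *
from scipy.optimize import least_squares
cs,ct=cam('scene'),cam('top')
s=ctrl.read_state(); cw=cam('wrist',s); print(np.round(s['position'],4))
w=lambda u,v:(230+(u)/4,130+v/4); t=lambda u,v:(265+u/5,100+v/5); sc=lambda u,v:(220+u/4,180+v/4)
obs=[]
for c,f,k,l,r,h in [(cw,w,(683,165),(167,385),(558,352),(326,268)),(ct,t,(98,293),(566,238),(223,172),None),(cs,sc,(475,290),(95,317),(340,433),(272,77))]:
    obs+=[(c,'k',f(*k)),(c,'r',f(*l)),(c,'l',f(*r))]
    if h: obs.append((c,'h',f(*h)))
obs+=[(cs,'m',(288.3,206.1)),(ct,'m',(339.4,154.7)),(cw,'m',(315.1,197.9))]
def pt(p,n):
    x,y,yaw,th,rf,zf=p
    rot=lambda a,r,z:[x+r*np.cos(yaw+a),y+r*np.sin(yaw+a),z]
    return {'k':rot(np.pi/2+th,.15,.075),'l':rot(np.pi/4,rf,zf),'r':rot(-np.pi/4,rf,zf),'h':[x,y,.217],'m':[x,y,.195]}[n]
f=lambda p:np.concatenate([(proj(c,pt(p,n))[0]-uv) for c,n,uv in obs]+[[(p[4]-.15)*300,(p[5]-.008)*300]])
r=least_squares(f,[.615,-.07,-.28,.1,.15,.008],x_scale=[.01,.01,.1,.1,.01,.01],loss='soft_l1')
print(r.x.round(4))
for (c,n,uv),e in zip(obs,f(r.x)[:-2].reshape(-1,2)): print(n,np.round(e,1))
print('knob',np.round(pt(r.x,'k'),4))
for n in 'khlr': print(n,tri([ray(c,uv) for c,m,uv in obs if m==n])[0].round(4))
E
python3 fit.py
```

```text
[ 0.5996 -0.0488  0.4001]
[ 0.6135 -0.0692 -0.2174  0.0241  0.1438  0.0053]
k [0.7 0.5]
r [-0.4 -0.2]
l [-0.2  1. ]
h [0.2 3.9]
k [-2.4  0.1]
r [-2.4 -0.4]
l [-2.4 -0. ]
k [ 0.3 -0.6]
r [-0.3 -0.5]
l [ 0.3 -0. ]
h [-0.5 -0.4]
m [-0.2 -1.6]
m [0.1 0.1]
m [-2.7 -1.2]
knob [0.6423 0.078  0.075 ]
k [0.6424 0.0755 0.0725]
h [ 0.6099 -0.0691  0.2115]
l [0.7341 0.0057 0.0038]
r [ 0.691  -0.1931  0.0019]
```

```bash
cat >> h.py <<'E'
SX,SY,YAW,TH0=0.6135,-0.0692,-0.2174,0.0241
def leg(th,r=.15): return np.array([SX+r*np.cos(YAW+np.pi/2+th),SY+r*np.sin(YAW+np.pi/2+th)])
E
python3 - <<'E'
from h import *
for th in np.linspace(0.02,1.6,6):
    for z in (0.16,0.039):
        print(round(th,2),z,np.round(ctrl.solve_ik([*leg(th),z],R2q(down(YAW+th))),2))
for z in (.3,.176): print(np.round(ctrl.solve_ik([SX,SY,z],R2q(down(YAW+np.pi/2))),2))
p=leg(TH0)
ctrl.move_to([*p,0.16],R2q(down(YAW+TH0)))
s,im=snap('wrist','w3.png'); c=cam('wrist',s)
print([(x['location'],x['p']) for x in ctrl.landmark_of('wrist','leg_knob')[:2]], proj(c,[[*p,.055],[*p,.075]]))
print(ctrl.read_state()['time'],s['position'])
E
```

```text
0.02 0.16 [ 0.45  0.71 -0.9   1.61  0.6   1.13 -0.8 ]
0.02 0.039 [ 0.38  0.84 -0.79  1.67  0.71  0.95 -0.88]
0.34 0.16 [ 0.53  0.67 -1.    1.73  0.63  1.1  -0.55]
0.34 0.039 [ 0.44  0.8  -0.86  1.79  0.76  0.91 -0.64]
0.65 0.16 [ 0.65  0.64 -1.11  1.84  0.66  1.08 -0.28]
0.65 0.039 [ 0.52  0.77 -0.92  1.91  0.81  0.88 -0.38]
0.97 0.16 [ 0.8   0.63 -1.23  1.94  0.68  1.07  0.03]
0.97 0.039 [ 0.62  0.75 -0.98  2.01  0.84  0.86 -0.08]
1.28 0.16 [ 0.95  0.62 -1.3   2.01  0.69  1.06  0.39]
1.28 0.039 [ 0.76  0.74 -1.04  2.08  0.88  0.85  0.25]
1.6 0.16 [ 1.08  0.62 -1.35  2.04  0.71  1.07  0.77]
1.6 0.039 [ 0.89  0.75 -1.08  2.11  0.92  0.86  0.62]
[ 0.92  0.75 -1.39  1.53  0.74  1.48  0.86]
[ 0.88  0.85 -1.28  1.67  0.85  1.29  0.79]
[([325.4, 204.0], 0.93)] [[323.57326719 200.64545701]
 [323.60569233 206.26010275]]
7.4 [0.64267328 0.07795976 0.16051305]
```

View pics/w3.png

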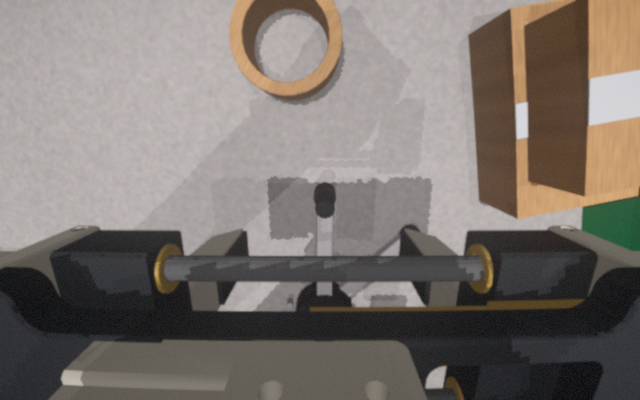

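```bash
python3 - <<'E'
from h import *
p=leg(TH0)
print(ctrl.move_straight([*p,0.039],v=0.1,threshold=15), ctrl.read_state()['position'])
ctrl.grab(); s=ctrl.read_state(); print('w',s['width']*92,s['wrist_force'],s['time'])
snap('wrist','w4.png')
snap('scene','s4.png')
E
```

```text
False [0.64295967 0.07821314 0.03983024]
w 17.471525564048736 [-0.33204826  0.11201951  0.61519112] 9.9
```

View pics/s4.png

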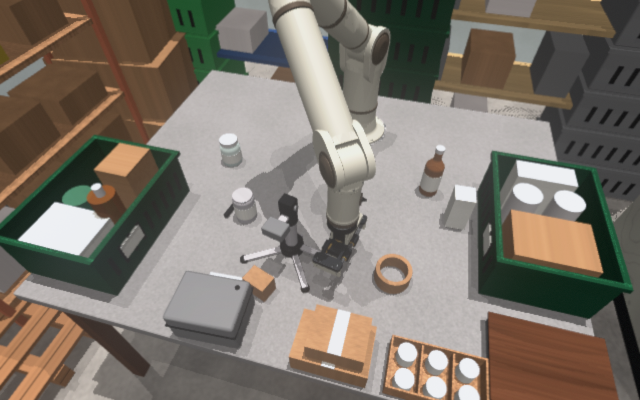

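```bash
python3 - <<'E'
from h import *
for th in np.linspace(TH0,1.585,11)[1:]:
    ctrl.move_straight([*leg(th),0.039],rot=R2q(down(YAW+th)),v=0.1)
    s=ctrl.read_state(); F=s['wrist_force']; a=YAW+np.pi/2+th
    print(round(th,2),'rad %.1f tan %.1f z %.1f'%(F[0]*np.cos(a)+F[1]*np.sin(a),-F[0]*np.sin(a)+F[1]*np.cos(a),F[2]),round(s['width']*92,1),round(s['time'],1))
    if np.linalg.norm(F)>60: break
d=np.array(s['position'])[:2]-[SX,SY]; print(np.linalg.norm(d),np.arctan2(d[1],d[0])-YAW-np.pi/2)
snap('top','t5.png');snap('scene','s5.png')
E
```

```text
0.18 rad -0.1 tan 0.8 z 0.2 16.9 10.4
0.34 rad 0.4 tan 0.5 z -1.0 17.3 10.8
0.49 rad -0.2 tan 0.9 z -0.2 17.2 11.2
0.65 rad 0.5 tan 0.9 z -0.2 17.6 11.5
0.8 rad 0.3 tan 1.3 z -0.3 17.6 11.9
0.96 rad 1.5 tan 1.0 z 0.2 17.5 12.3
1.12 rad 2.2 tan 1.4 z 1.0 17.3 12.7
1.27 rad 4.2 tan -0.2 z -0.7 17.6 13.1
1.43 rad 5.0 tan 1.6 z 4.0 17.5 13.4
1.58 rad 6.8 tan 2.0 z 6.0 17.5 13.8
0.15108463612331655 1.5864238113678164
```

View pics/s5.png

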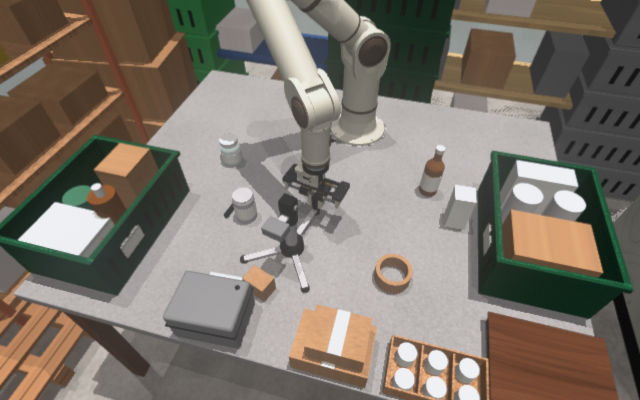

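```bash
python3 - <<'E'
from h import *
F0=np.array(ctrl.read_state()['wrist_force'])
for th in (1.605,1.63,1.655):
    ctrl.move_straight([*leg(th),0.039],rot=R2q(down(YAW+th)),v=0.05)
    s=ctrl.read_state(); F=s['wrist_force']; a=YAW+np.pi/2+th
    T=-F[0]*np.sin(a)+F[1]*np.cos(a)
    d=np.array(s['position'])[:2]-[SX,SY]
    print(round(th,3),np.arctan2(d[1],d[0])-YAW-np.pi/2,'rad %.1f tan %.1f z %.1f'%(F[0]*np.cos(a)+F[1]*np.sin(a),T,F[2]),round(s['time'],1))
    if abs(T)>8: break
E
```

```text
1.605 1.5881440198005556 rad 6.6 tan -5.9 z 1.6 14.2
1.63 1.5893933696012996 rad 2.8 tan -15.2 z -5.1 14.4
```

```bash
python3 - <<'E'
from h import *
ctrl.move_straight([*leg(1.588),0.039],rot=R2q(down(YAW+1.588)),v=0.05)
ctrl.ungrasp(); print(ctrl.read_state()['wrist_force'])
ctrl.move_straight([*leg(1.588),0.25],v=0.2)
p=np.array([SX,SY])+0.03*np.array([-np.cos(YAW),-np.sin(YAW)])
LS=['leg_knob','mast_handle','button_face','stand']
def look(f):
    s,im=snap('wrist',f); c=cam('wrist',s); print(np.round(s['position'],4))
    for l in LS:
        r=ctrl.landmark_of('wrist',l)[:2]
        print(l,[(np.round(x['location'],1).tolist(),round(x['p'],2)) for x in r])
    print(proj(c,[[*leg(1.588),.055],[SX,SY,.195],[SX,SY,.217]]).round(1).tolist())
look('w6.png')
ctrl.move_to([*p,0.30],R2q(down(YAW+np.pi/2)));look('w7.png')
snap('top','t7.png')
print(ctrl.read_state()['time'])
E
```

```text
[-0.26278423  0.18123677  0.72209455]
[ 0.4658 -0.0396  0.2492]
leg_knob [([326.1, 179.9], 0.85), ([614.1, 59.1], 0.47)]
mast_handle []
button_face [([202.3, 246.3], 0.25)]
stand [([324.7, 268.1], 0.57)]
[[324.5, 184.8], [324.7, 371.6], [324.8, 392.4]]
[ 0.5841 -0.0619  0.2995]
leg_knob [([322.6, 85.4], 0.55), ([70.9, 46.1], 0.35)]
mast_handle [([323.0, 233.1], 0.94)]
button_face [([348.5, 233.7], 0.45)]
stand [([320.4, 190.7], 0.77), ([68.9, 43.8], 0.28)]
[[321.5, 89.3], [323.4, 232.1], [323.4, 240.7]]
18.3
```

View pics/w6.png

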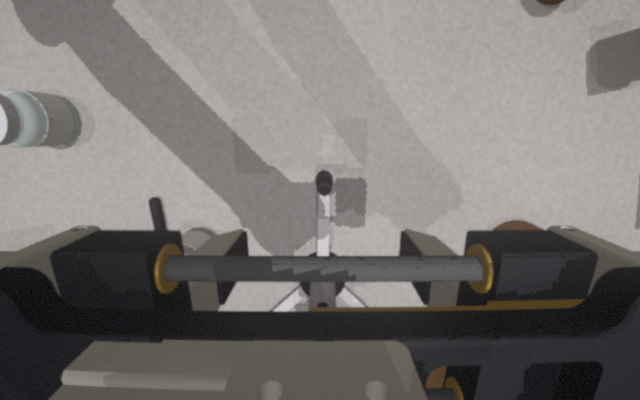

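View pics/w7.png

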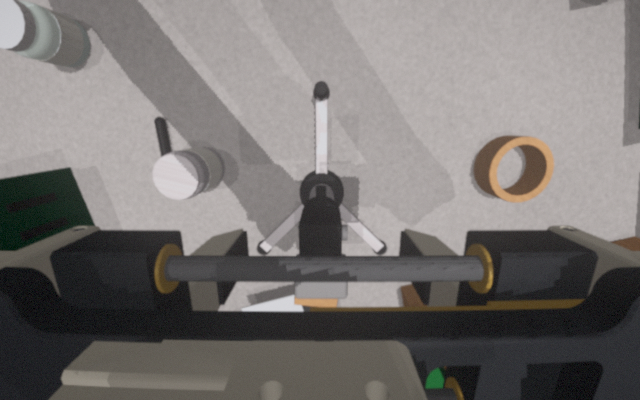

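View pics/t7.png

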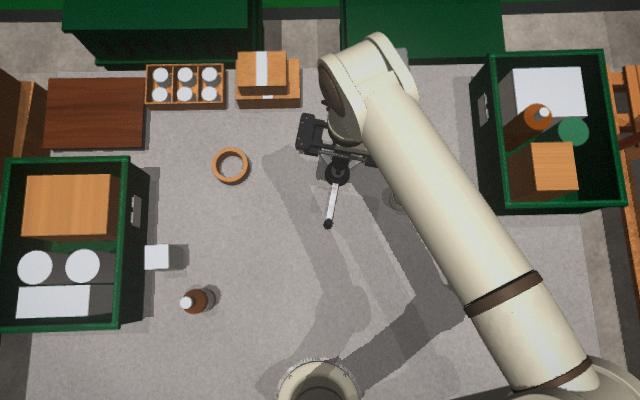

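```bash
python3 - <<'E'
from h import *
yaw=YAW+0.012
n=np.array([-np.sin(yaw),np.cos(yaw)])
p=np.array([SX,SY])-0.0008*n
q=R2q(down(yaw+np.pi/2))
ctrl.move_straight([*p,0.30],rot=q,v=0.1)
print(ctrl.move_straight([*p,0.176],v=0.12,threshold=12),ctrl.read_state()['position'],ctrl.read_state()['wrist_force'])
ctrl.grab(); s=ctrl.read_state(); F=s['wrist_force']
print('w',s['width']*92,F,'lat',F[:2]@n,s['position'],s['ft_torque'],s['time'])
snap('scene','s8.png'); snap('wrist','w8.png')
E
python3 -c "
import cv2
a=cv2.imread('pics/s8.png')[120:300,200:420]; cv2.imwrite('pics/s8z.png',cv2.resize(a,None,fx=3,fy=3))"
```

```text
False [ 0.61397741 -0.06979045  0.17691441] [0.19924135 0.30539848 0.21680713]
w 40.05779478071705 [-2.54566582 -3.83189594  2.33646862] lat -4.270558361017755 [ 0.6130054  -0.07141444  0.17595652] [-0.56840843  0.28154094 -0.18011226] 20.7917
```

View pics/s8z.png

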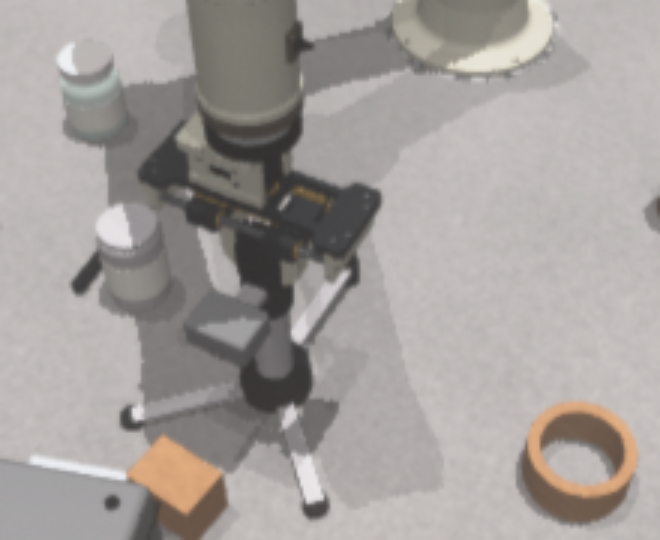

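```bash
python3 - <<'E'
from h import *
s=ctrl.read_state(); x,y,z0=s['position']; z0=0.176
for dz,v in ((.03,.06),(.056,.06),(.07,.05),(.10,.06),(.114,.05)):
    t=ctrl.move_straight([x,y,z0+dz],v=v,threshold=30)
    s=ctrl.read_state(); print(dz,t,np.round(s['position'],4),np.round(s['wrist_force'],1),round(s['width']*92,2),round(s['time'],1))
    if t or s['wrist_force'][2]<-15: break
snap('scene','s9.png')
E
python3 -c "
import cv2
a=cv2.imread('pics/s9.png')[80:300,200:420]; cv2.imwrite('pics/s9z.png',cv2.resize(a,None,fx=2.7,fy=2.7))"
```

```text
0.03 False [ 0.613  -0.0714  0.2064] [-0.5 -2.4 -2.3] 39.74 21.5
0.056 False [ 0.613  -0.0714  0.2324] [-0.  -2.  -2.1] 40.04 22.1
0.07 False [ 0.613  -0.0714  0.2465] [ 0.3 -3.2 -2.8] 40.08 22.6
0.1 False [ 0.613  -0.0714  0.2764] [ 0.4 -1.9 -2.9] 40.05 23.2
0.114 False [ 0.613  -0.0714  0.2905] [-0.5 -2.  -2.6] 40.22 23.6
```

View pics/s9z.png

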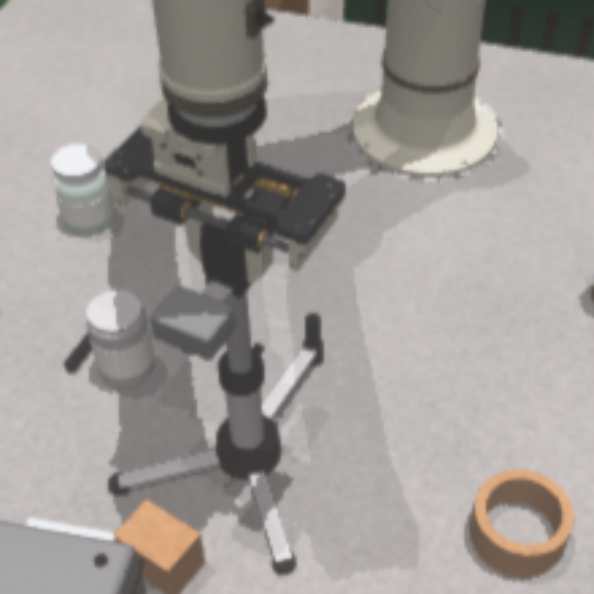

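The mast is rising with the handle and the third leg is out. Next I ease it onto the second stop.

```bash
python3 - <<'E'
from h import *
s=ctrl.read_state(); x,y,_=s['position']; z0=0.176
for dz in np.arange(.116,.130,.0015):
    ctrl.move_straight([x,y,z0+dz],v=.03)
    s=ctrl.read_state(); print(round(dz,4),np.round(s['position'][2],4),np.round(s['wrist_force'],1),round(s['width']*92,2),round(s['time'],1))
    if s['wrist_force'][2]<-11: break
E
```

```text
0.116 0.2921 [-0.  -1.6 -2.8] 40.07 23.9
0.1175 0.2936 [-0.9 -3.  -2.8] 40.11 24.2
0.119 0.2951 [-0.3 -3.7 -3.3] 39.88 24.4
0.1205 0.2961 [ 1.9 -2.5 -7.2] 39.88 24.7
0.122 0.2961 [  5.4  -1.1 -16.7] 39.95 24.9
```

```bash
python3 - <<'E'
from h import *
for i in range(3):
    ctrl.sleep(0.7); s=ctrl.read_state(); print(np.round(s['position'],4),np.round(s['wrist_force'],1),round(s['width']*92,2),round(s['time'],1))
snap('scene','s10.png')
cs=cam('scene'); print([(x['location'],x['p']) for x in ctrl.landmark_of('scene','leg_knob')[:2]],proj(cs,[*leg(1.588),.055]))
print([(x['location'],x['p']) for x in ctrl.landmark_of('scene','mast_handle')[:2]],proj(cs,[SX,SY,.315]))
E
```

```text
[ 0.6129 -0.0713  0.2961] [  5.   -0.4 -16.6] 40.01 25.6
[ 0.6129 -0.0714  0.2961] [  5.6  -0.9 -16.9] 39.59 26.3
[ 0.6129 -0.0714  0.2961] [  4.6  -0.2 -17.1] 40.19 27.0
[([312.0, 200.4], 0.63)] [[314.92737626 201.28000918]]
[([283.4, 172.7], 0.63), ([391.3, 276.8], 0.45)] [[284.99688146 171.15747427]]
```

View pics/s10.png

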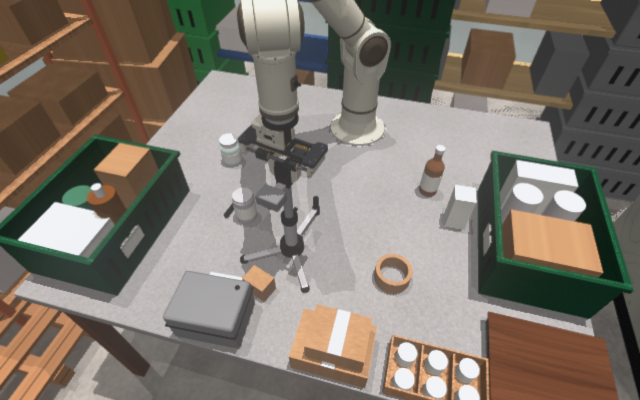

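The mast is at its second stop with the handle at about (283,172), the leg is out with its knob at about (315,201), and the loose things have not moved. The hold is steady, so I'm handing the job in.

```bash
python3 -c "
from rig import ctrl
print(ctrl.close_job())"
```

```text
the job is handed in; nothing more can be done
None
```

The third leg is out at its end stop, and the mast is fully extended at the second stop. The arm is still holding it there with the button pressed. I handed the job in at about 27 s of the 56 s allowed.

- **Leg:** I gripped the knob, swung it about 1.56 rad and pressed on until I felt a firm end stop, with up to 15 N sideways. After I let go and backed off, the pictures showed it directly opposite the bisector of the fixed legs. I did not feel a distinct click at the detent: the sideways force read only about 2 N or less there, so that check rests on the end stop and the pictures.
- **Mast:** I closed on the handle and the gripper read 40 mm, which means the button was in. I lifted straight up through the first stop without resistance. The tool stopped 120 mm up (z = 0.296 m), where the upward pull rose to about 17 N. It stayed steady for 2 s with the gripper at about 40 mm, so there was no sign of slipping.
- **Other things:** The last scene picture shows the can, tea box, tape roll, marker, bottle, jar and carton where they started.
- **Disagreements:**
  - The stand's yaw from the pictures was about 0.01–0.02 rad off from where the leg's end stop was felt.
  - My picked points in the top camera were about 2.4 px off from the other views.
  - The gripper shifted 1.6 mm sideways when it closed on the handle, so I lifted from that settled position.

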